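# Empty the jar capper's catch tray into the tote

## Robot

A 6-joint arm with a two-finger parallel gripper is mounted at the origin on a cart in front of the work surface, level with it; the furniture and walls round the work are solid. World frame = base frame: x ahead of the robot, y to its left, z up, the work surface at z = 0. Lengths are in m, angles in rad, forces in N, time in s.
With the tool pointing down it reaches from about 0.35 to 0.775 m from the base axis. Payload 7.3 kg.
Tool frame: the origin (TCP) lies at the very end of the fingers, on their centre line; the grasp point (between the pads) lies 19 mm behind it; z points along the fingers, y is the line along which they close (so a half turn about z gives the same grasp; the last joint's range is limited). The gripper opens to 92 mm and grips with 3 to 60 N. Pads are 19 mm wide; open, the fingers measure 130 mm over their backs; the gripper's body (75 mm by 190 mm) begins 47 mm behind the grasp point.
Start: joints at [-1.402, 0.342, 1.524, -0, 1.275, -0.146], TCP at [0.163, -0.499, 0.227] pointing down, gripper open.
Joint ranges: [-2.53, 2.53], [-0.77, 2.02], [0.04, 2.7], [-1, 4.14], [0.28, 2.66], [-3.11, 3.11]. Speed limits (rad/s): [2.57, 2.57, 3.14, 3.14, 3.14, 3.14].

## Interface

Orientations are given as a unit quaternion [x, y, z, w].
In Python, from cell import sense, snapshot, get_calibration, sign_off gives the robot as it stands.
- The arm moves only by the tool send_rows, never from a script. Its argument "rows" is a list of rows, each an object with "linear": the shift along the world's x, y, z in units of 0.1 m (1.0 is 0.1 m), a list of three; "angular": the turn, a rotation vector about the world's x, y, z in units of 180 degrees (1.0 is 180 degrees), a list of three. In form: [{"linear": [dx, dy, dz], "angular": [rx, ry, rz]}, ...]. A call has 1 to 20 rows; each row is the pose to reach, as a shift and turn from the pose commanded when the call began, turning the shorter way round; what a row does not reach only later rows make up. A row lasts 1/10 s, in which the tool goes at most 50 mm and 8.59 degrees, less where a joint would pass 70% of its speed; a pose out of reach is approached as far as the arm can. A call with a number of a shift or a turn outside -1 to 1 is refused whole. A call with a gripper value outside its range is refused whole. "claw" is the closure, from 0 (fully open) to 1 (shut), set as the call begins (left out, the last holds). The fingers move at their own pace and stop on an object; "grip_force" is the grip in N (left out, the last holds). Time passes only in rows, so rows that repeat a pose let the fingers close. It gives the time, the measured TCP pose, the force, the opening and the grip force at its end, in the units of the state.
- sense(): the state, without advancing time (a new reading comes with each control period).
- snapshot(name): name is "scene" or "top"; returns (picture, depth): 480x640x3 uint8, red, green, blue; 480x640 float32, m along the optical axis (not along the pixel's ray), 0 where there is no reading.
- get_calibration(name): a dict with "fov_y" (degrees; the focal length in pixels is half the picture's height over the tangent of half this angle, whatever the lens; pixels are square), "cx", "cy" (the principal point, pixels), "dist" ([k1, k2, p1, p2, k3] as OpenCV has them; the pictures are not rectified), "camera_from_world" (4x4, takes a point from world to camera coordinates). Camera axes: x right, y down, z forward; pixel columns grow to the right and rows downward; lengths in m; the calibration is good to about 2 mm. A picture is of the moment at which its call begins. get_calibration takes no time and is no camera call.
- sign_off(): hands the job in; it is judged then, once.
The state is a dict: "time": time; "joints": joint angles; "dq": joint speeds; "joint_torque": joint torques, N m; "eef_pos": TCP position; "orientation": TCP orientation; "contact_force": force on the tool from outside, world axes, zero at the start; "ft_torque": the same for the moment, N m; "gripper_width": opening from 0.0 (shut) to 1.0 (fully open); "grasp_force": force on a finger pad.
Only numpy, scipy, OpenCV 4.12 (cv2) and the standard library are available. Lean on these libraries where they do the work, as an engineer would, in place of code of your own. Each camera call takes 0.05 s, during which the arm holds its last target. There are 200 camera calls.

## Task

Take the two capped spice jars out of the jar capper's pulled-out catch tray and set them down gently, upright, on the floor of the wooden tote, next to the jar already packed there, without dropping or tipping any jar. When both jars are in the tote and the tray is still out, give the empty tray a squirt of sanitiser: press the cap of the spray bottle clamped beside it all the way down and let it spring back up (never spray while a jar is in the tray). Then push the tray fully home into the machine, and leave the tote and the other things where they are.

Things in the scene. Friction and masses are not known exactly. Their poses are not given: they have to be found in the camera images.
- jar_a: capped spice jar, 42 mm in diameter (round cap), 96 mm tall, 0.11 kg, standing in the catch tray; origin at the centre of its underside, z up
- jar_b: the second capped spice jar, same as jar_a, also standing in the catch tray
- jar_c: third spice jar, same kind, already packed near one end (-x) of the tote; it stays where it is
- tote: open wooden tote, 212 mm (its x) by 146 mm (its y) outside, inner floor 196 x 134 mm lying 6 mm above its origin; long sides 6 mm thick and 54 mm high, end panels (at x = +-102 mm) 8 mm thick and 86 mm high with hand slots. Origin at the centre of its underside. Jar_c stands at x -70 to -60 mm, |y| under 15 mm; the rest is empty
- capper: jar-capping machine, fixed, white: base 220 mm deep (x) by 212 mm wide (y) and 60 mm high, open in front, with a column at the rear and a head overhanging from 185 mm to 290 mm high that begins 75 mm behind the base's front edge. Origin on the work surface under the base's centre; its front faces its own -x, the base's front edge is at x = -110 mm
- catch_tray (a joint): steel catch tray sliding out of the capper's base along the capper's -x: 0 = fully home, 0.155 m = fully out; stays where it is left (friction about 3 N). Inside 144 mm deep (x) and 160 mm wide (y), walls 36 mm high; tray rim 49 mm above the work surface
- tray_floor (a point): centre of the catch tray's inner floor, 16 mm above the work surface; axes parallel to the capper's
- tray_handle (a point): middle of the bar handle on the tray's front, 100 mm long along the tray's y, 35 mm in front of the front panel (panel 184 mm wide, top edge 55 mm above the work surface), 37 mm above the work surface; moves with the tray
- spray_cap (a joint): sprung spray cap of the white sanitiser bottle clamped to the capper beside the tray: 0 = up, 0.010 m = pressed all the way down (about 3 N at first, 7 N at the bottom); springs back
- spray_top (a point): centre of the spray cap's top face, a round cap 31 mm in diameter with a short nozzle toward the tray, 188 mm above the work surface when up; the bottle below is 58 mm in diameter
- salt_shaker: salt shaker 44 mm in diameter, 90 mm tall, a bystander right of the tote; origin under its centre
- brown_jar: stoneware jar 72 mm in diameter, 87 mm tall, a bystander at the far right; origin under its centre
- mug: mug 78 mm in diameter with a handle, 92 mm tall, a bystander at the front left; origin under it
- carton_top (a point): centre of the top of an upright drinks carton that stands fixed on the cooktop behind and to the right of the tray, between tray and tote: an obstacle about 140 mm (world x) by 95 mm (world y), 149 mm tall; carry the jars over or round it

How it is judged:
By the outcome, as a careful person would: the job done as asked, in the order asked, and still so for the second after the job is handed in, with the robot touching nothing.
It also fails if it takes over 67 s, if anything falls off the work surface, if the arm or the gripper's body presses on something with over 40 N, if the wrist force passes 120 N, or if a joint passes its speed limit or range.

## Working session

There is one attempt and no reset: what is moved stays moved. The work goes in short steps, Python scripts to look and compute and a tool call to move; the robot and the scene stay as the last step left them, time stands still between calls to the robot, and variables do not carry over. Pictures are saved under pics/ and viewed, at most 11 in all, crops included, and the job is handed in when it is done.

Besides the shell and the picture viewer there is one more tool, called after "Emit:" by a JSON object that holds its "fn" and its "kwargs", one argument or row to a line. send_rows: Moves the arm, as the interface text tells. Shifts and turns lie within -1 to 1; 1 stands for 0.1 m of shift or 180 degrees of turn. Its arguments: {"type":"object","properties":{"rows":{"type":"array"},"claw":{"type":"number"},"grip_force":{"type":"number"}},"required":["rows"]}

```bash
mkdir -p pics; ls; cat > h.py <<'E'
import numpy as np,cv2
from cell import sense,snapshot,get_calibration,sign_off
def cal(n):
    c=get_calibration(n);f=240/np.tan(np.radians(c["fov_y"])/2)
    return np.array([[f,0,c["cx"]],[0,f,c["cy"]],[0,0,1]]),np.array(c["dist"],float),np.array(c["camera_from_world"])
def cloud(n,d):
    K,D,T=cal(n);v,u=np.mgrid[:480,:640]
    p=cv2.undistortPoints(np.stack([u,v],-1).reshape(-1,1,2).astype(np.float32),K,D).reshape(480,640,2)
    P=np.dstack([p*d[...,None],d]);W=(P-T[:3,3])@T[:3,:3];W[d<=0]=np.nan
    return W
def shot(n,k):
    im,d=snapshot(n);cv2.imwrite(f"pics/{k}.png",im[...,::-1]);np.save(f"pics/{k}.npy",d);return im,d,cloud(n,d)
E
python3 - <<'E'
from h import *
for n in("scene","top"):
    im,d,W=shot(n,n+"0");K,D,T=cal(n)
    print(n,K[0,0],D,"cam",-T[:3,:3].T@T[:3,3],(d>0).mean())
print(sense())
E
```

```text
pics
scene 462.4162112985922 [-0.05082041  0.          0.          0.          0.        ] cam [-0.02019554  0.66788069  0.84824733] 0.9811946614583333
top 523.8150602307163 [-0.06957185  0.          0.          0.          0.        ] cam [0.30467911 0.00439997 1.57475594] 0.9958072916666667
{'time': 0.1, 'joints': array([-1.40199988e+00,  3.42658787e-01,  1.52493865e+00,  4.70576495e-06,
        1.27537674e+00, -1.45994745e-01]), 'dq': array([-0.00036455,  0.00077705, -0.00284183, -0.00134785, -0.0014767 ,
        0.0009608 ]), 'joint_torque': array([ 1.90000217e-03, -4.32001126e+01, -2.44694299e+01,  7.19470927e-02,
        5.25802025e-02, -4.29523050e-05]), 'eef_pos': array([ 0.16251278, -0.49883123,  0.22610548]), 'orientation': array([ 9.87638736e-01,  1.56745815e-01, -5.62472725e-06, -6.90739148e-04]), 'contact_force': array([-0.55054739, -0.41191283, -0.60138576]), 'ft_torque': array([ 0.00819044, -0.01387063, -0.08018693]), 'grasp_force': 0.0, 'gripper_width': 1.0008730788979971}
```

View pics/top0.png

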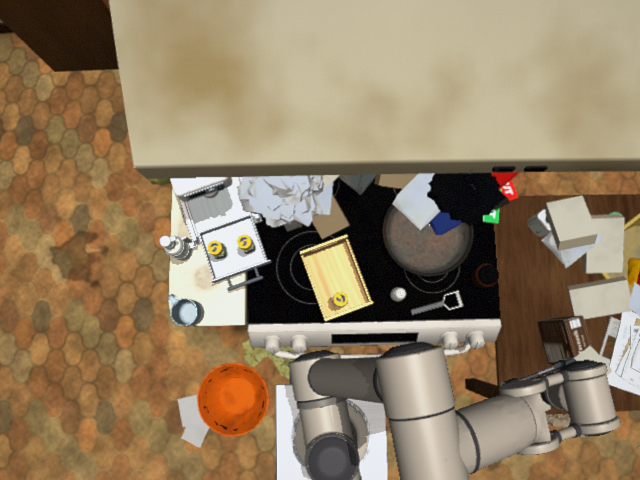

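View pics/scene0.png

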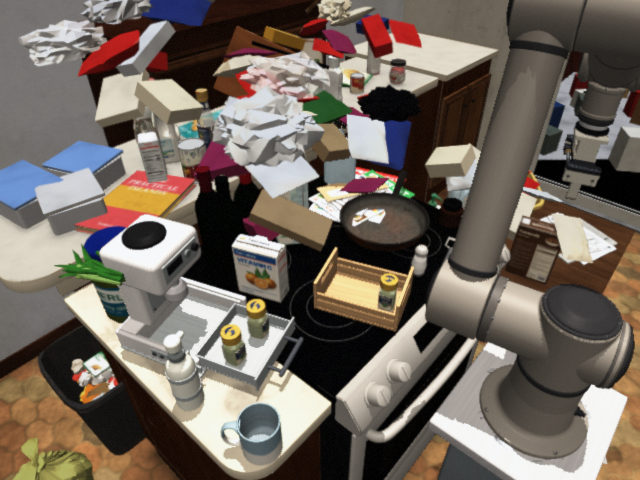

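The top view shows two yellow caps in the tray at (216,248) and (245,242), jar_c at (340,299), the tote around (337,278), the spray bottle at (172,243) and the tray handle at (245,277). The scene view shows the carton at (260,265), right and behind the tray.

```bash
cat > m.py <<'E'
from h import *
for n in("top","scene"):
    im=cv2.imread(f"pics/{n}0.png");d=np.load(f"pics/{n}0.npy");W=cloud(n,d);K,D,T=cal(n);C=-T[:3,:3].T@T[:3,3]
    hsv=cv2.cvtColor(im,cv2.COLOR_BGR2HSV)
    # objects by height above ws: yellow caps
    m=((hsv[...,0]>18)&(hsv[...,0]<32)&(hsv[...,1]>150)&(hsv[...,2]>90)&(W[...,2]>.07)&(W[...,2]<.14)).astype(np.uint8)
    k,l,s,c=cv2.connectedComponentsWithStats(m)
    for i in range(1,k):
        if s[i,4]>40:
            w=W[l==i];top=w[w[:,2]>np.nanmax(w[:,2])-.008]
            print(n,"yellow",c[i].round(1),s[i,4],"mid-bbox top",((top.min(0)+top.max(0))/2).round(4),"ext",(top.max(0)-top.min(0)).round(3))
    def pr(name,u,v): print(n,name,(u,v),W[v,u].round(4))
    if n=="top":
        for a in [("spray",172,243),("trayfloor",232,262),("trayfloor",230,235),("hoodedge",300,170),("hood",300,100),("handle",245,279),("base?",195,188),("base?",205,200),("paper",285,200),("brown",330,222),("totefl",330,270),("shaker",398,294),("mug",186,312),("cooktop",290,320)]: pr(*a)
    else:
        for a in [("cartontop",262,243),("spray",176,340),("head",145,235),("paper",265,135),("brownbox",290,222),("shaker",420,248)]: pr(*a)
    # wood
    if n=="top":
        m=((hsv[...,0]>12)&(hsv[...,0]<30)&(hsv[...,1]>60)&(hsv[...,2]>120)&(W[...,2]>.03)&(W[...,2]<.1)&(W[...,0]>.2)&(W[...,0]<.6)&(abs(W[...,1])<.2)).astype(np.uint8)
        p=W[m>0];
        for lo,hi in((.045,.06),(.075,.095)):
            q=p[(p[:,2]>lo)&(p[:,2]<hi)];print("tote",lo,len(q),cv2.minAreaRect(q[:,:2].astype(np.float32)*1000))
        m=(W[...,2]>.04)&(W[...,2]<.06)&(W[...,0]>.3)&(W[...,0]<.75)&(W[...,1]>.12)&(W[...,1]<.45)
        print("rim",cv2.minAreaRect(W[m][:,:2].astype(np.float32)*1000),m.sum())
        m=(W[...,2]>.165)&(W[...,2]<.21)&(W[...,0]>.3)&(W[...,0]<.75)&(W[...,1]>.3)&(W[...,1]<.6)
        print("spray",m.sum(),W[m].round(3)[:60:3])
E
python3 m.py
python3 - <<'E'
import cv2
a=cv2.imread('pics/top0.png')[170:330,150:390];b=cv2.imread('pics/scene0.png')[200:440,80:440]
cv2.imwrite('pics/c1.png',cv2.resize(a,None,fx=3.3,fy=3.3,interpolation=2))
cv2.imwrite('pics/c2.png',cv2.resize(b,None,fx=2.2,fy=2.2,interpolation=2))
E
```

```text
top yellow [244.6 242.5] 107 mid-bbox top [0.5539 0.2326 0.1183] ext [0.034 0.032 0.008]
top yellow [215.1 248.4] 110 mid-bbox top [0.5385 0.3177 0.1161] ext [0.034 0.038 0.008]
top yellow [339.7 298.9] 116 mid-bbox top [ 0.3906 -0.0329  0.1048] ext [0.037 0.037 0.008]
top spray (172, 243) [0.549  0.4293 0.1497]
top trayfloor (232, 262) [0.5098 0.2842 0.0227]
top trayfloor (230, 235) [0.5934 0.2926 0.0154]
top hoodedge (300, 170) [0.5189 0.0368 0.8922]
top hood (300, 100) [nan nan nan]
top handle (245, 279) [ 0.4624  0.2515 -0.0201]
top base? (195, 188) [0.6733 0.3399 0.2634]
top base? (205, 200) [0.7046 0.3717 0.014 ]
top paper (285, 200) [0.577  0.0877 0.4987]
top brown (330, 222) [ 0.5947 -0.0097  0.1755]
top totefl (330, 270) [ 0.4829 -0.0086  0.0015]
top shaker (398, 294) [ 0.4008 -0.1988  0.092 ]
top mug (186, 312) [0.3639 0.4241 0.0047]
top cooktop (290, 320) [ 0.3356  0.1135 -0.0014]
tote 0.045 307 ((452.0277404785156, -23.942413330078125), (208.2303924560547, 145.92291259765625), 19.1436767578125)
tote 0.075 302 ((454.1800231933594, -23.273178100585938), (212.83811950683594,
[... 444 characters left out ...]
.424 0.186]
 [0.561 0.419 0.178]
 [0.562 0.412 0.173]
 [0.556 0.445 0.191]
 [0.556 0.437 0.191]
 [0.556 0.429 0.189]
 [0.558 0.424 0.179]]
scene yellow [388.6 282.4] 196 mid-bbox top [ 0.3914 -0.0335  0.1033] ext [0.04  0.04  0.008]
scene yellow [255.7 308.7] 225 mid-bbox top [0.5586 0.2369 0.1137] ext [0.042 0.043 0.008]
scene yellow [230.3 335.9] 231 mid-bbox top [0.541  0.3231 0.1133] ext [0.042 0.035 0.008]
scene cartontop (262, 243) [0.6598 0.1161 0.162 ]
scene spray (176, 340) [0.5426 0.4351 0.1896]
scene head (145, 235) [0.7294 0.3547 0.2898]
scene paper (265, 135) [0.5718 0.1536 0.4811]
scene brownbox (290, 222) [0.6384 0.0405 0.1924]
scene shaker (420, 248) [ 0.4059 -0.1988  0.0878]
```

View pics/c1.png

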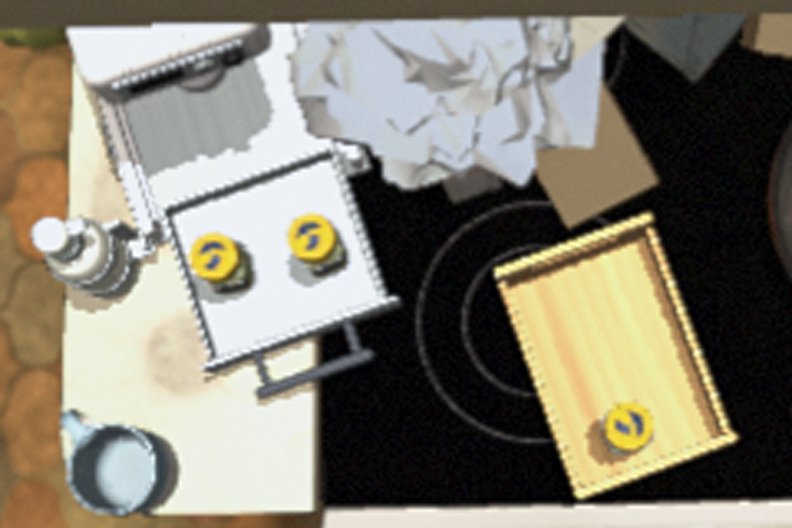

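View pics/c2.png

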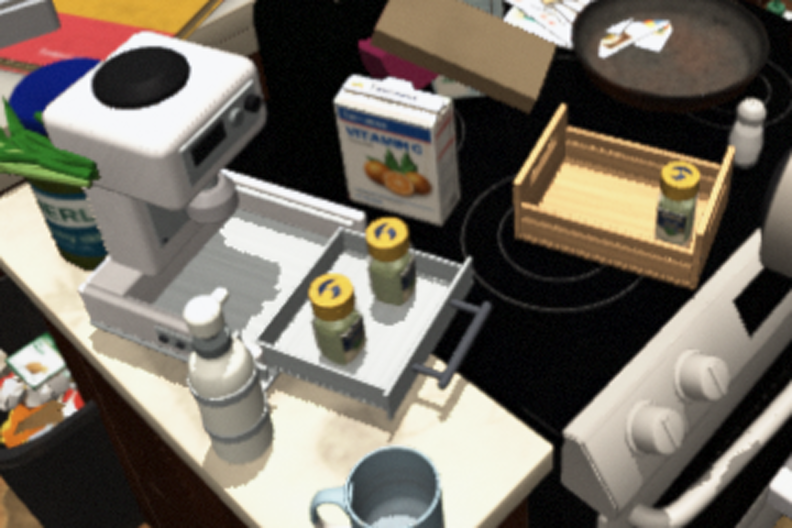

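The crops show the tray panel's ends at about (213,282) and (271,261), the handle bar from (229,289) to (263,278), and the spray cap near (165,242). The carton is clear of the straight line between tray and tote only if I stay at low x. Next I refine these by ray casting.

```bash
cat >> h.py <<'E'
def ray(n,u,v,z):
    K,D,T=cal(n);p=cv2.undistortPoints(np.array([[[u,v]]],np.float64),K,D).ravel()
    r=T[:3,:3].T@np.array([*p,1]);C=-T[:3,:3].T@T[:3,3]
    return (C+r*(z-C[2])/r[2])[:2]
E
cat > m2.py <<'E'
from h import *
for n in("top","scene"):
    im=cv2.imread(f"pics/{n}0.png");d=np.load(f"pics/{n}0.npy");W=cloud(n,d)
    hsv=cv2.cvtColor(im,cv2.COLOR_BGR2HSV)
    m=((hsv[...,0]>18)&(hsv[...,0]<32)&(hsv[...,1]>140)&(hsv[...,2]>90)&(W[...,2]>.07)&(W[...,2]<.14)).astype(np.uint8)
    k,l,s,c=cv2.connectedComponentsWithStats(m)
    for i in range(1,k):
        if s[i,4]>40:
            zt=.102 if W[l==i][:,0].mean()<.45 else .112
            P=np.array([ray(n,u,v,zt) for v,u in np.argwhere(l==i)])
            print(n,"cap bbox centroid top-plane",P.mean(0).round(4),"mid-plane",ray(n,*c[i],zt-.008).round(4))
t=lambda u,v:(150+u/3.3,170+v/3.3)
for nm,u,v,z in[("panelL",207,370,.055),("panelR",400,300,.055),("backL",170,212,.049),("backR",335,155,.049),("barL",262,394,.037),("barR",373,355,.037),("spray",48,238,.188)]:
    print(nm,ray("top",*t(u-1.5,v-1.5),z).round(4))
s=lambda u,v:(80+u/2.2,200+v/2.2)
for nm,u,v,z in[("spray",203,308,.188),("barL",443,380,.037),("barR",489,309,.037),("panelL",392,397,.055),("panelR",469,262,.055),("backL",265,345,.049),("backR",343,232,.049),("head frontL",197,183,.20),("head frontR",265,110,.2)]:
    print("scene",nm,ray("scene",*s(u-1,v-1),z).round(4))
d=np.load("pics/scene0.npy");Ws=cloud("scene",d);Wt=cloud("top",np.load("pics/top0.npy"))
for nm,W in(("s",Ws),("t",Wt)):
    m=(W[...,2]>.12)&(W[...,2]<.7)&(W[...,0]>.3)&(W[...,0]<.72)&(W[...,1]>-.15)&(W[...,1]<.2);q=W[m]
    for z in(.12,.17,.25,.4,.55):
        a=q[(q[:,2]>z)&(q[:,2]<z+.1)]
        if len(a)>5: print(nm,z,len(a),np.percentile(a,[1,99],axis=0).round(3).tolist())
    m=(W[...,2]>.2)&(W[...,2]<.3)&(W[...,0]>.5)&(W[...,0]<.85)&(W[...,1]>.2)&(W[...,1]<.55);q=W[m]
    if len(q):print("head",nm,cv2.minAreaRect(q[:,:2].astype(np.float32)),cv2.boxPoints(cv2.minAreaRect(q[:,:2].astype(np.float32))).round(3).tolist())
E
python3 m2.py
```

```text
top cap bbox centroid top-plane [0.553  0.2331] mid-plane [0.5543 0.2344]
top cap bbox centroid top-plane [0.5382 0.3168] mid-plane [0.5395 0.3185]
top cap bbox centroid top-plane [ 0.3897 -0.0334] mid-plane [ 0.3901 -0.0336]
scene cap bbox centroid top-plane [ 0.3867 -0.0258] mid-plane [ 0.391  -0.0331]
scene cap bbox centroid top-plane [0.5518 0.2419] mid-plane [0.5579 0.2374]
scene cap bbox centroid top-plane [0.5352 0.3267] mid-plane [0.5411 0.3231]
panelL [0.4488 0.3355]
panelR [0.5081 0.1646]
backL [0.5925 0.3729]
backR [0.6421 0.2241]
barL [0.4283 0.2898]
barR [0.4614 0.1907]
spray [0.5465 0.4396]
scene spray [0.5507 0.439 ]
scene barL [0.4347 0.2871]
scene barR [0.4605 0.1957]
scene panelL [0.4466 0.3394]
scene panelR [0.5082 0.1744]
scene backL [0.5866 0.3777]
scene backR [0.6453 0.2289]
scene head frontL [0.6701 0.3603]
scene head frontR [0.7093 0.2528]
s 0.12 3867 [[0.566, -0.098, 0.123], [0.718, 0.16, 0.219]]
s 0.17 2094 [[0.593, -0.097, 0.171], [0.719, 0.101, 0.228]]
s 0.25 1747 [[0.589, -0.147, 0.277], [0.713, 0.121, 0.35]]
s 0.4 5164 [[0.533, -0.134, 0.414], [0.715, 0.194, 0.499]]
head s ((0.7760099172592163, 0.37045150995254517), (0.27068057656288147, 0.16973303258419037), 33.00830078125) [[0.6159999966621399, 0.36800000071525574], [0.7089999914169312, 0.22599999606609344], [0.9359999895095825, 0.37299999594688416], [0.8429999947547913, 0.5149999856948853]]
t 0.12 774 [[0.56, -0.105, 0.149], [0.719, 0.037, 0.201]]
t 0.17 417 [[0.587, -0.105, 0.17], [0.719, 0.039, 0.202]]
t 0.25 424 [[0.587, -0.148, 0.28], [0.69, 0.022, 0.349]]
t 0.4 2301 [[0.533, -0.014, 0.405], [0.655, 0.19, 0.5]]
head t ((0.6832653284072876, 0.3309968411922455), (0.05016861855983734, 0.1591254025697708), 4.385571479797363) [[0.6520000100135803, 0.40799999237060547], [0.6639999747276306, 0.25], [0.7139999866485596, 0.2540000081062317], [0.7020000219345093, 0.41200000047683716]]
```

```bash
python3 - <<'E'
from h import *
for n in("scene","top"):
    W=cloud(n,np.load(f"pics/{n}0.npy"))
    for lo,hi in((.1,.25),(.25,.4),(.4,.6)):
        o=[]
        for y in np.arange(-.2,.2,.04):
            m=(W[...,2]>lo)&(W[...,2]<hi)&(W[...,0]>.42)&(W[...,0]<.8)&(W[...,1]>y)&(W[...,1]<y+.04)
            o.append((round(y,2),m.sum(),np.percentile(W[m][:,0],1).round(3) if m.sum()>5 else None))
        print(n,lo,*o)
s=sense();print(s["eef_pos"],s["orientation"])
E
```

```text
scene 0.1 (np.float64(-0.2), np.int64(4), None) (np.float64(-0.16), np.int64(5), None) (np.float64(-0.12), np.int64(266), np.float64(0.717)) (np.float64(-0.08), np.int64(181), np.float64(0.583)) (np.float64(-0.04), np.int64(491), np.float64(0.566)) (np.float64(0.0), np.int64(1153), np.float64(0.562)) (np.float64(0.04), np.int64(1451), np.float64(0.61)) (np.float64(0.08), np.int64(1060), np.float64(0.608)) (np.float64(0.12), np.int64(2037), np.float64(0.608)) (np.float64(0.16), np.int64(211), np.float64(0.705))
scene 0.25 (np.float64(-0.2), np.int64(918), np.float64(0.59)) (np.float64(-0.16), np.int64(471), np.float64(0.659)) (np.float64(-0.12), np.int64(13), np.float64(0.717)) (np.float64(-0.08), np.int64(0), None) (np.float64(-0.04), np.int64(86), np.float64(0.586)) (np.float64(0.0), np.int64(391), np.float64(0.588)) (np.float64(0.04), np.int64(684), np.float64(0.593)) (np.float64(0.08), np.int64(751), np.float64(0.598)) (np.float64(0.12), np.int64(286), np.float64(0.604)) (np.float64(0.16), np.int64(0), None)
scene 0.4 (np.float64(-0.2), np.int64(15), np.float64(0.755)) (np.float64
[... 1282 characters left out ...]
ne) (np.float64(0.08), np.int64(0), None) (np.float64(0.12), np.int64(0), None) (np.float64(0.16), np.int64(0), None)
top 0.4 (np.float64(-0.2), np.int64(0), None) (np.float64(-0.16), np.int64(0), None) (np.float64(-0.12), np.int64(0), None) (np.float64(-0.08), np.int64(0), None) (np.float64(-0.04), np.int64(80), np.float64(0.637)) (np.float64(0.0), np.int64(579), np.float64(0.54)) (np.float64(0.04), np.int64(910), np.float64(0.533)) (np.float64(0.08), np.int64(912), np.float64(0.533)) (np.float64(0.12), np.int64(762), np.float64(0.535)) (np.float64(0.16), np.int64(414), np.float64(0.563))
[ 0.16251278 -0.49883123  0.22610548] [ 9.87638736e-01  1.56745815e-01 -5.62472725e-06 -6.90739148e-04]
```

Emit:
{"fn": "send_rows", "kwargs": {
  "rows": [
    {"linear":[0.45,0.5,0.1],"angular":[0,0,0.04]},
    {"linear":[0.9,1,0.2],"angular":[0,0,0.08]},
    {"linear":[0.9,1,0.2],"angular":[0,0,0.1]}
  ],
  "claw": 0.3,
  "grip_force": 15
}}

```text
time: 0.4
eef_pos: [0.2536, -0.3971, 0.2467]
orientation: [0.95, 0.311, 0.0, -0.001]
contact_force: [0.1, -0.5, -0.4]
gripper_width: 0.786
grasp_force: 0.0
```

Emit:
{"fn": "send_rows", "kwargs": {
  "rows": [
    {"linear":[0.45,0.5,0],"angular":[0,0,0.04]},
    {"linear":[0.9,1,0],"angular":[0,0,0.08]},
    {"linear":[0.9,1,0],"angular":[0,0,0.1]}
  ]
}}

```text
time: 0.7
eef_pos: [0.3438, -0.2967, 0.2466]
orientation: [0.89, 0.457, 0.0, -0.0]
contact_force: [-0.1, -1.4, 0.3]
gripper_width: 0.702
grasp_force: 0.0
```

Emit:
{"fn": "send_rows", "kwargs": {
  "rows": [
    {"linear":[0.3,0.5,0],"angular":[0,0,0.04]},
    {"linear":[0.6,1,0],"angular":[0,0,0.08]},
    {"linear":[0.6,1,0],"angular":[0,0,0.1]}
  ]
}}

```text
time: 1.0
eef_pos: [0.4038, -0.1956, 0.2465]
orientation: [0.807, 0.591, 0.0, -0.001]
contact_force: [-0.3, -0.8, 0.4]
gripper_width: 0.703
grasp_force: 0.0
```

Emit:
{"fn": "send_rows", "kwargs": {
  "rows": [
    {"linear":[0,0.5,0],"angular":[0,0,0.04]},
    {"linear":[0,1,0],"angular":[0,0,0.08]},
    {"linear":[0,1,0],"angular":[0,0,0.1]}
  ]
}}

```text
time: 1.3
eef_pos: [0.4017, -0.0941, 0.2465]
orientation: [0.703, 0.711, 0.0, -0.001]
contact_force: [-0.4, -1.2, -0.2]
gripper_width: 0.696
grasp_force: 0.0
```

Emit:
{"fn": "send_rows", "kwargs": {
  "rows": [
    {"linear":[0,0.5,0],"angular":[0,0,0]},
    {"linear":[0,1,0],"angular":[0,0,0]}
  ]
}}

```text
time: 1.5
eef_pos: [0.4023, 0.0015, 0.2465]
orientation: [0.708, 0.706, -0.0, -0.0]
contact_force: [-0.4, -0.1, 0.4]
gripper_width: 0.702
grasp_force: 0.0
```

Emit:
{"fn": "send_rows", "kwargs": {
  "rows": [
    {"linear":[0,0.5,0],"angular":[0,0,0]},
    {"linear":[0,1,0],"angular":[0,0,0]}
  ]
}}

```text
time: 1.7
eef_pos: [0.402, 0.1026, 0.2467]
orientation: [0.707, 0.707, 0.0, 0.0]
contact_force: [2.0, 0.4, -0.4]
gripper_width: 0.705
grasp_force: 0.0
```

Emit:
{"fn": "send_rows", "kwargs": {
  "rows": [
    {"linear":[0,0.5,0],"angular":[0,0,0]},
    {"linear":[0,1,0],"angular":[0,0,0]},
    {"linear":[0,1,0],"angular":[0,0,0]},
    {"linear":[0,1,0],"angular":[0,0,0]}
  ]
}}

```text
time: 2.1
eef_pos: [0.4019, 0.2016, 0.2462]
orientation: [0.706, 0.709, -0.001, -0.0]
contact_force: [0.2, -0.4, 0.0]
gripper_width: 0.7
grasp_force: 0.0
```

Emit:
{"fn": "send_rows", "kwargs": {
  "rows": [
    {"linear":[0.4,0.15,0],"angular":[0,0,0]},
    {"linear":[0.8,0.3,-0.1],"angular":[0,0,0]},
    {"linear":[1,0.35,-0.2],"angular":[0,0,0]}
  ]
}}

```text
time: 2.4
eef_pos: [0.5055, 0.2346, 0.2263]
orientation: [0.708, 0.706, 0.001, 0.001]
contact_force: [0.4, -0.5, -0.2]
gripper_width: 0.7
grasp_force: 0.0
```

Emit:
{"fn": "send_rows", "kwargs": {
  "rows": [
    {"linear":[0.25,0,-0.2],"angular":[0,0,0]},
    {"linear":[0.54,0,-0.4],"angular":[0,0,0]},
    {"linear":[0.54,0,-0.65],"angular":[0,0,0]},
    {"linear":[0.54,0,-0.85],"angular":[0,0,0]},
    {"linear":[0.54,0,-0.85],"angular":[0,0,0]},
    {"linear":[0.54,0,-0.85],"angular":[0,0,0]}
  ]
}}

```text
time: 3.0
eef_pos: [0.5569, 0.2343, 0.1421]
orientation: [0.708, 0.707, -0.0, -0.0]
contact_force: [0.1, 0.3, -0.1]
gripper_width: 0.704
grasp_force: 0.0
```

```bash
python3 - <<'E'
from h import *
im,d,W=shot("scene","s1")
cv2.imwrite("pics/s1c.png",cv2.resize(im[200:420,100:400,::-1],None,fx=2.5,fy=2.5))
s=sense();print(s["time"],s["eef_pos"],s["contact_force"],s["joints"])
E
```

```text
3.05 [0.55738624 0.23478398 0.14295178] [-0.61183655  0.31448472 -0.55612247] [ 2.72117180e-01  5.58478460e-01  1.41383956e+00 -2.20666296e-04
  1.16767134e+00  2.73023459e-01]
```

View pics/s1c.png

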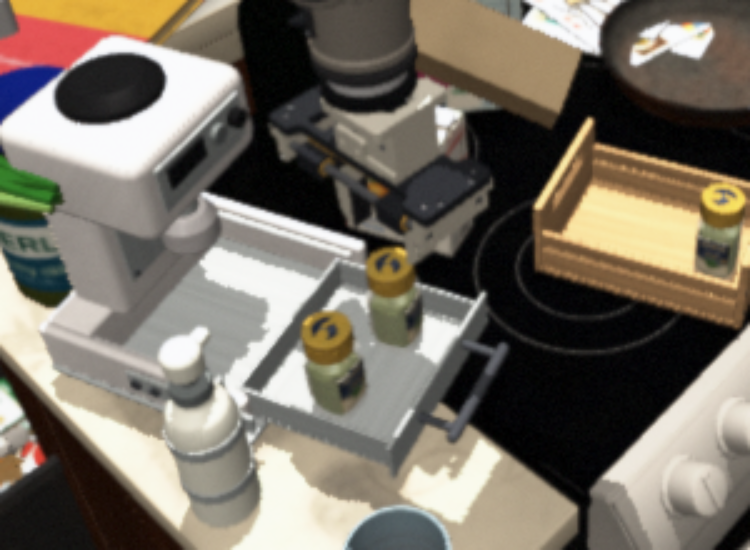

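The gripper stands above and behind jar_b, which is at crop (392,290); jar_a is at (335,360). I'll project the TCP into the picture to check the alignment before descending.

```bash
python3 - <<'E'
from h import *
K,D,T=cal("scene")
def pj(*p):
    u=cv2.projectPoints(np.array([p],float),cv2.Rodrigues(T[:3,:3])[0],T[:3,3],K,D)[0].ravel();return ((u-[100,200])*2.5).round()
x,y,z=.557,.235,.143
for n,p in dict(tcp=(x,y,z),f1=(x+.04,y,z),f2=(x-.04,y,z),jtop=(.556,.236,.112),b1=(x+.095,y,z+.066),b2=(x-.095,y,z+.066)).items(): print(n,pj(*p))
W=cloud("scene",np.load("pics/s1.npy"))
for u,v in((430,250),(365,215),(420,180),(290,120),(480,190),(400,150),(390,262)):
    print((u,v),W[200+int(v/2.5),100+int(u/2.5)].round(3))
E
```

```text
tcp [387. 239.]
f1 [356. 218.]
f2 [419. 261.]
jtop [390. 265.]
b1 [305. 133.]
b2 [461. 235.]
(430, 250) [0.627 0.131 0.002]
(365, 215) [0.592 0.229 0.145]
(420, 180) [0.495 0.243 0.253]
(290, 120) [0.63  0.261 0.252]
(480, 190) [0.464 0.21  0.238]
(400, 150) [0.506 0.25  0.281]
(390, 262) [0.559 0.233 0.114]
```

The fingertips project where they appear in the picture and straddle the cap. Descending, then gripping.

Emit:
{"fn": "send_rows", "kwargs": {
  "rows": [
    {"linear":[0,0,-0.2],"angular":[0,0,0]},
    {"linear":[0,0,-0.4],"angular":[0,0,0]},
    {"linear":[0,0,-0.6],"angular":[0,0,0]},
    {"linear":[0,0,-0.8],"angular":[0,0,0]},
    {"linear":[0,0,-0.8],"angular":[0,0,0]},
    {"linear":[0,0,-0.8],"angular":[0,0,0]}
  ]
}}

```text
time: 3.65
eef_pos: [0.5574, 0.2358, 0.0632]
orientation: [0.707, 0.707, 0.001, 0.0]
contact_force: [-0.2, 0.3, -0.3]
gripper_width: 0.698
grasp_force: 0.0
```

Emit:
{"fn": "send_rows", "kwargs": {
  "rows": [
    {"linear":[0,0,0],"angular":[0,0,0]},
    {"linear":[0,0,0],"angular":[0,0,0]},
    {"linear":[0,0,0],"angular":[0,0,0]},
    {"linear":[0,0,0],"angular":[0,0,0]},
    {"linear":[0,0,0],"angular":[0,0,0]},
    {"linear":[0,0,0],"angular":[0,0,0]}
  ],
  "claw": 1,
  "grip_force": 15
}}

```text
time: 4.25
eef_pos: [0.5573, 0.236, 0.0628]
orientation: [0.707, 0.707, 0.001, 0.001]
contact_force: [0.8, -0.4, 6.2]
gripper_width: 0.494
grasp_force: 15.0
```

Emit:
{"fn": "send_rows", "kwargs": {
  "rows": [
    {"linear":[0,0,0.05],"angular":[0,0,0]},
    {"linear":[0,0,0.1],"angular":[0,0,0]},
    {"linear":[0,0,0.2],"angular":[0,0,0]},
    {"linear":[0,0,0.2],"angular":[0,0,0]}
  ]
}}

```text
time: 4.65
eef_pos: [0.5574, 0.2361, 0.0833]
orientation: [0.707, 0.707, 0.001, 0.001]
contact_force: [-0.3, -0.0, -1.8]
gripper_width: 0.494
grasp_force: 15.0
```

Emit:
{"fn": "send_rows", "kwargs": {
  "rows": [
    {"linear":[0,0,0.2],"angular":[0,0,0]},
    {"linear":[0,0,0.5],"angular":[0,0,0]},
    {"linear":[0,0,0.8],"angular":[0,0,0]},
    {"linear":[0,0,1],"angular":[0,0,0]}
  ]
}}

```text
time: 5.05
eef_pos: [0.5571, 0.236, 0.184]
orientation: [0.707, 0.707, 0.001, 0.001]
contact_force: [0.3, 0.5, -1.4]
gripper_width: 0.495
grasp_force: 15.0
```

Emit:
{"fn": "send_rows", "kwargs": {
  "rows": [
    {"linear":[-0.2,-0.05,0],"angular":[0,0,0]},
    {"linear":[-0.5,-0.15,0],"angular":[0,0,0]},
    {"linear":[-0.8,-0.25,0],"angular":[0,0,0]},
    {"linear":[-1,-0.35,0],"angular":[0,0,0]}
  ]
}}

```text
time: 5.45
eef_pos: [0.4544, 0.2004, 0.1816]
orientation: [0.707, 0.707, -0.0, -0.0]
contact_force: [-0.2, -0.6, -1.2]
gripper_width: 0.494
grasp_force: 15.0
```

Emit:
{"fn": "send_rows", "kwargs": {
  "rows": [
    {"linear":[-0.1,-0.2,0],"angular":[0,0,-0.03]},
    {"linear":[-0.2,-0.4,0],"angular":[0,0,-0.06]},
    {"linear":[-0.3,-0.6,0],"angular":[0,0,-0.1]},
    {"linear":[-0.3,-0.8,0],"angular":[0,0,-0.13]}
  ]
}}

```text
time: 5.85
eef_pos: [0.4252, 0.1202, 0.1819]
orientation: [0.837, 0.548, -0.0, -0.0]
contact_force: [-0.8, -0.6, -1.1]
gripper_width: 0.499
grasp_force: 15.0
```

Emit:
{"fn": "send_rows", "kwargs": {
  "rows": [
    {"linear":[0,-0.2,0],"angular":[0,0,-0.03]},
    {"linear":[-0.1,-0.4,0],"angular":[0,0,-0.06]},
    {"linear":[-0.1,-0.65,0],"angular":[0,0,-0.1]},
    {"linear":[-0.1,-0.9,0],"angular":[0,0,-0.13]}
  ]
}}

```text
time: 6.25
eef_pos: [0.4162, 0.03, 0.182]
orientation: [0.93, 0.366, 0.0, 0.0]
contact_force: [0.5, -0.3, -1.2]
gripper_width: 0.496
grasp_force: 15.0
```

Emit:
{"fn": "send_rows", "kwargs": {
  "rows": [
    {"linear":[0.05,-0.15,0],"angular":[0,0,-0.04]},
    {"linear":[0.1,-0.3,0],"angular":[0,0,-0.08]},
    {"linear":[0.2,-0.4,0],"angular":[0,0,-0.11]},
    {"linear":[0.2,-0.4,0],"angular":[0,0,-0.14]},
    {"linear":[0.2,-0.4,0],"angular":[0,0,-0.14]},
    {"linear":[0.2,-0.4,0],"angular":[0,0,-0.14]}
  ]
}}

```text
time: 6.85
eef_pos: [0.4363, -0.0091, 0.1817]
orientation: [0.987, 0.158, -0.0, -0.0]
contact_force: [0.3, 0.8, -1.8]
gripper_width: 0.5
grasp_force: 15.0
```

```bash
python3 - <<'E'
from h import *
im,d,W=shot("scene","s2")
cv2.imwrite("pics/s2c.png",cv2.resize(im[160:380,180:480,::-1],None,fx=2.5,fy=2.5))
s=sense();print(s["time"],s["eef_pos"],s["contact_force"],s["joints"].round(2),s["gripper_width"])
E
```

```text
6.9 [ 0.43634717 -0.00903026  0.18177213] [ 0.38559968 -0.318494   -2.07202588] [-0.2   0.23  1.82 -0.    1.09  1.06] 0.49690645662347144
```

View pics/s2c.png

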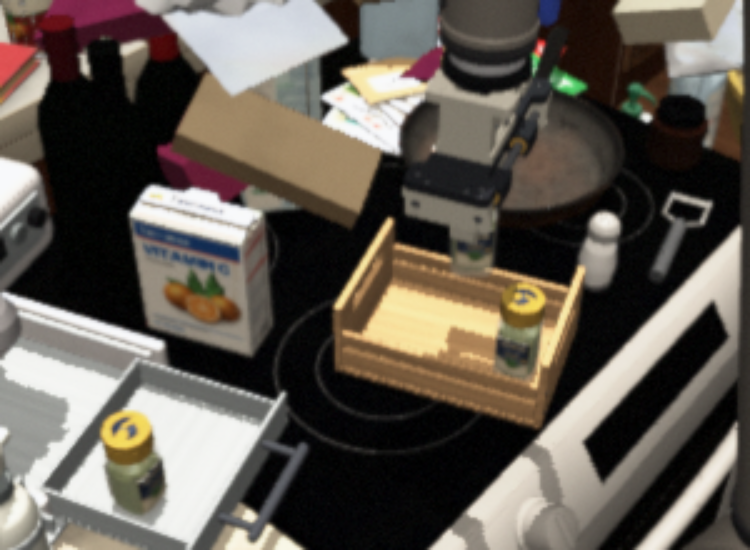

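Jar_b hangs upright between the fingers at crop (470,250), over the tote; jar_a is undisturbed in the tray at (133,460). Moving forward and down.

Emit:
{"fn": "send_rows", "kwargs": {
  "rows": [
    {"linear":[0.2,0,0],"angular":[0,0,0]},
    {"linear":[0.4,0,0],"angular":[0,0,0]},
    {"linear":[0.59,0,0],"angular":[0,0,0]},
    {"linear":[0.59,0,-0.2],"angular":[0,0,0]},
    {"linear":[0.59,0,-0.5],"angular":[0,0,0]},
    {"linear":[0.59,0,-0.8],"angular":[0,0,0]},
    {"linear":[0.59,0,-1],"angular":[0,0,0]},
    {"linear":[0.59,0,-1],"angular":[0,0,0]}
  ]
}}

```text
time: 7.7
eef_pos: [0.4935, -0.0086, 0.0794]
orientation: [0.987, 0.158, -0.003, -0.001]
contact_force: [0.6, -0.0, -1.9]
gripper_width: 0.498
grasp_force: 15.0
```

Emit:
{"fn": "send_rows", "kwargs": {
  "rows": [
    {"linear":[0,0,-0.1],"angular":[0,0,0]},
    {"linear":[0,0,-0.15],"angular":[0,0,0]},
    {"linear":[0,0,-0.2],"angular":[0,0,0]},
    {"linear":[0,0,-0.23],"angular":[0,0,0]},
    {"linear":[0,0,-0.26],"angular":[0,0,0]},
    {"linear":[0,0,-0.26],"angular":[0,0,0]},
    {"linear":[0,0,-0.26],"angular":[0,0,0]}
  ]
}}

```text
time: 8.4
eef_pos: [0.4957, -0.0092, 0.0559]
orientation: [0.988, 0.157, 0.0, 0.0]
contact_force: [-0.2, 0.2, -2.3]
gripper_width: 0.497
grasp_force: 15.0
```

Emit:
{"fn": "send_rows", "kwargs": {
  "rows": [
    {"linear":[0,0,-0.02],"angular":[0,0,0]},
    {"linear":[0,0,-0.02],"angular":[0,0,0]},
    {"linear":[0,0,-0.02],"angular":[0,0,0]}
  ]
}}

```text
time: 8.7
eef_pos: [0.4956, -0.0092, 0.0538]
orientation: [0.988, 0.157, -0.0, 0.0]
contact_force: [-0.2, 0.6, -1.1]
gripper_width: 0.496
grasp_force: 15.0
```

Emit:
{"fn": "send_rows", "kwargs": {
  "rows": [
    {"linear":[0,0,-0.01],"angular":[0,0,0]},
    {"linear":[0,0,-0.01],"angular":[0,0,0]},
    {"linear":[0,0,-0.01],"angular":[0,0,0]}
  ]
}}

```text
time: 9.0
eef_pos: [0.4957, -0.0093, 0.0529]
orientation: [0.988, 0.157, 0.0, 0.0]
contact_force: [-0.4, 0.3, 0.1]
gripper_width: 0.5
grasp_force: 15.0
```

Emit:
{"fn": "send_rows", "kwargs": {
  "rows": [
    {"linear":[0,0,-0.01],"angular":[0,0,0]},
    {"linear":[0,0,-0.01],"angular":[0,0,0]},
    {"linear":[0,0,-0.01],"angular":[0,0,0]}
  ]
}}

```text
time: 9.3
eef_pos: [0.4961, -0.0094, 0.0527]
orientation: [0.988, 0.157, 0.001, 0.0]
contact_force: [-1.3, -0.9, 6.2]
gripper_width: 0.497
grasp_force: 15.0
```

Contact with the floor. Releasing and rising.

Emit:
{"fn": "send_rows", "kwargs": {
  "rows": [
    {"linear":[0,0,0.01],"angular":[0,0,0]},
    {"linear":[0,0,0.01],"angular":[0,0,0]},
    {"linear":[0,0,0.01],"angular":[0,0,0]},
    {"linear":[0,0,0.01],"angular":[0,0,0]},
    {"linear":[0,0,0.01],"angular":[0,0,0]}
  ],
  "claw": 0.3
}}

```text
time: 9.8
eef_pos: [0.4955, -0.0092, 0.0526]
orientation: [0.988, 0.157, -0.0, -0.0]
contact_force: [-0.5, -0.5, 0.5]
gripper_width: 0.7
grasp_force: 0.0
```

Emit:
{"fn": "send_rows", "kwargs": {
  "rows": [
    {"linear":[0,0,0.2],"angular":[0,0,0]},
    {"linear":[0,0,0.5],"angular":[0,0,0]},
    {"linear":[0,0,1],"angular":[0,0,0]},
    {"linear":[0,0,1],"angular":[0,0,0]}
  ]
}}

```text
time: 10.2
eef_pos: [0.4991, -0.0097, 0.1584]
orientation: [0.988, 0.157, 0.005, 0.002]
contact_force: [0.4, -0.1, 0.4]
gripper_width: 0.702
grasp_force: 0.0
```

Emit:
{"fn": "send_rows", "kwargs": {
  "rows": [
    {"linear":[-0.4,0.2,0.3],"angular":[0,0,0.04]},
    {"linear":[-0.7,0.6,0.5],"angular":[0,0,0.08]},
    {"linear":[-0.8,1,0.5],"angular":[0,0,0.12]},
    {"linear":[-0.8,1,0.5],"angular":[0,0,0.14]}
  ]
}}

```text
time: 10.6
eef_pos: [0.4136, 0.0947, 0.2033]
orientation: [0.928, 0.373, 0.001, -0.001]
contact_force: [0.8, -1.0, 0.0]
gripper_width: 0.7
grasp_force: 0.0
```

Emit:
{"fn": "send_rows", "kwargs": {
  "rows": [
    {"linear":[0,0.5,0],"angular":[0,0,0.04]},
    {"linear":[0,1,0],"angular":[0,0,0.08]},
    {"linear":[0,1,0],"angular":[0,0,0.13]}
  ]
}}

```text
time: 10.9
eef_pos: [0.4149, 0.1955, 0.2023]
orientation: [0.835, 0.551, 0.001, -0.001]
contact_force: [1.0, 0.7, -0.1]
gripper_width: 0.703
grasp_force: 0.0
```

Emit:
{"fn": "send_rows", "kwargs": {
  "rows": [
    {"linear":[0,0.5,0],"angular":[0,0,0.04]},
    {"linear":[0.1,1,0],"angular":[0,0,0.08]},
    {"linear":[0.2,1,0],"angular":[0,0,0.13]},
    {"linear":[0.2,1,0],"angular":[0,0,0.13]},
    {"linear":[0.2,1,0],"angular":[0,0,0.13]}
  ]
}}

```text
time: 11.4
eef_pos: [0.4351, 0.2903, 0.202]
orientation: [0.711, 0.703, -0.001, -0.0]
contact_force: [-0.6, 0.4, -0.2]
gripper_width: 0.701
grasp_force: 0.0
```

```bash
cat > m3.py <<'E'
from h import *
import sys
k=sys.argv[1]
for n in("top","scene"):
    im,d,W=shot(n,n+k)
    hsv=cv2.cvtColor(im,cv2.COLOR_RGB2HSV)
    m=((hsv[...,0]>18)&(hsv[...,0]<32)&(hsv[...,1]>140)&(hsv[...,2]>70)&(W[...,2]>.07)&(W[...,2]<.14)).astype(np.uint8)
    q,l,s,c=cv2.connectedComponentsWithStats(m)
    for i in range(1,q):
        if s[i,4]>40:
            zt=.102 if W[l==i][:,1].mean()<.15 else .112
            print(n,s[i,4],c[i].round(1),"mid",ray(n,*c[i],zt-.008).round(4),"ztop",np.percentile(W[l==i][:,2],95).round(3))
s=sense();print(s["time"],s["eef_pos"],s["orientation"].round(3),s["gripper_width"])
E
python3 m3.py 2
```

```text
top 122 [330.5 261.9] mid [ 0.4955 -0.0096] ztop 0.109
top 126 [339.7 298.9] mid [ 0.3902 -0.0335] ztop 0.108
scene 198 [347.6 267.8] mid [ 0.4961 -0.009 ] ztop 0.106
scene 227 [388.4 282. ] mid [ 0.3911 -0.0326] ztop 0.106
scene 273 [230.4 335.5] mid [0.5405 0.323 ] ztop 0.116
11.5 [0.43517566 0.28984846 0.20251752] [ 0.711  0.703 -0.    -0.   ] 0.7028536792465597
```

Emit:
{"fn": "send_rows", "kwargs": {
  "rows": [
    {"linear":[0.3,0.1,0],"angular":[0,0,0]},
    {"linear":[0.7,0.2,-0.2],"angular":[0,0,0]},
    {"linear":[1,0.32,-0.5],"angular":[0,0,0]},
    {"linear":[1,0.32,-0.6],"angular":[0,0,0]},
    {"linear":[1,0.32,-0.6],"angular":[0,0,0]}
  ]
}}

```text
time: 12.0
eef_pos: [0.5344, 0.3213, 0.1403]
orientation: [0.71, 0.704, -0.003, -0.001]
contact_force: [-0.1, -0.5, -0.7]
gripper_width: 0.699
grasp_force: 0.0
```

Emit:
{"fn": "send_rows", "kwargs": {
  "rows": [
    {"linear":[0.05,0,0],"angular":[0,0,0]},
    {"linear":[0.05,0,-0.2],"angular":[0,0,0]},
    {"linear":[0.05,0,-0.4],"angular":[0,0,0]},
    {"linear":[0.05,0,-0.6],"angular":[0,0,0]},
    {"linear":[0.05,0,-0.8],"angular":[0,0,0]},
    {"linear":[0.05,0,-0.8],"angular":[0,0,0]},
    {"linear":[0.05,0,-0.8],"angular":[0,0,0]}
  ]
}}

```text
time: 12.7
eef_pos: [0.5411, 0.323, 0.0648]
orientation: [0.709, 0.705, 0.001, 0.0]
contact_force: [0.0, -0.3, 0.3]
gripper_width: 0.701
grasp_force: 0.0
```

Emit:
{"fn": "send_rows", "kwargs": {
  "rows": [
    {"linear":[0,0,0],"angular":[0,0,0]},
    {"linear":[0,0,0],"angular":[0,0,0]},
    {"linear":[0,0,0],"angular":[0,0,0]},
    {"linear":[0,0,0],"angular":[0,0,0]},
    {"linear":[0,0,0],"angular":[0,0,0]},
    {"linear":[0,0,0],"angular":[0,0,0]}
  ],
  "claw": 1,
  "grip_force": 15
}}

```text
time: 13.3
eef_pos: [0.5413, 0.3231, 0.0637]
orientation: [0.709, 0.705, 0.001, 0.0]
contact_force: [1.1, -0.6, 6.2]
gripper_width: 0.477
grasp_force: 15.0
```

Emit:
{"fn": "send_rows", "kwargs": {
  "rows": [
    {"linear":[0,0,0.05],"angular":[0,0,0]},
    {"linear":[0,0,0.1],"angular":[0,0,0]},
    {"linear":[0,0,0.2],"angular":[0,0,0]},
    {"linear":[0,0,0.2],"angular":[0,0,0]}
  ]
}}

```text
time: 13.7
eef_pos: [0.5413, 0.3231, 0.0843]
orientation: [0.709, 0.705, 0.001, 0.0]
contact_force: [0.4, 0.3, -0.3]
gripper_width: 0.474
grasp_force: 15.0
```

Emit:
{"fn": "send_rows", "kwargs": {
  "rows": [
    {"linear":[0,0,0.1],"angular":[0,0,0]},
    {"linear":[0,0,0.2],"angular":[0,0,0]},
    {"linear":[0,0,0.2],"angular":[0,0,0]}
  ]
}}

```text
time: 14.0
eef_pos: [0.5416, 0.3232, 0.1048]
orientation: [0.709, 0.705, 0.002, 0.001]
contact_force: [0.1, 0.1, -0.7]
gripper_width: 0.474
grasp_force: 15.0
```

```bash
python3 m3.py 3; python3 - <<'E'
import cv2
im=cv2.imread("pics/scene3.png");cv2.imwrite("pics/s3c.png",cv2.resize(im[220:420,140:380],None,fx=3,fy=3))
E
```

```text
top 123 [330.5 261.9] mid [ 0.4956 -0.0097] ztop 0.108
top 125 [339.7 298.9] mid [ 0.3901 -0.0337] ztop 0.109
scene 194 [347.6 268. ] mid [ 0.4957 -0.0083] ztop 0.106
scene 214 [388.4 282.3] mid [ 0.3906 -0.0319] ztop 0.106
14.1 [0.5407506  0.3228505  0.10321159] [0.709 0.705 0.    0.   ] 0.47232404553247764
```

View pics/s3c.png

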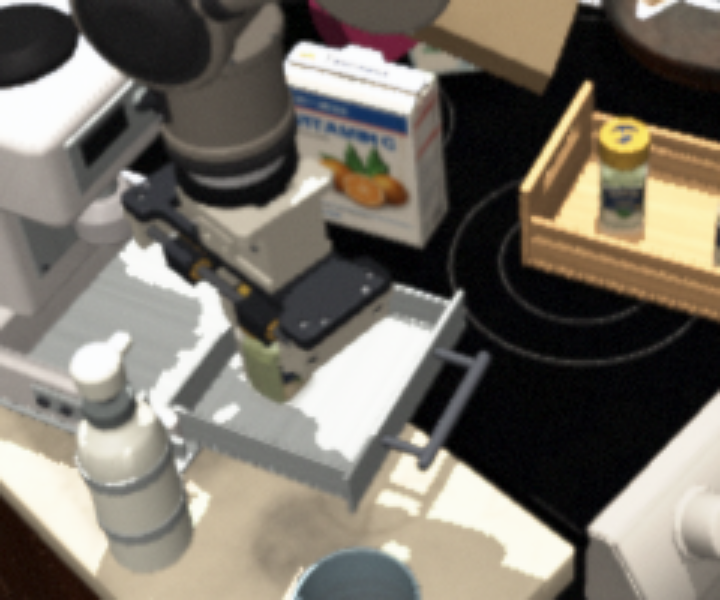

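Jar_a is in the fingers, with its base showing below them at crop (268,365), clear of the tray. The tray is empty and jar_b stands upright in the tote at (625,180).

Emit:
{"fn": "send_rows", "kwargs": {
  "rows": [
    {"linear":[0,0,0.2],"angular":[0,0,0]},
    {"linear":[0,0,0.5],"angular":[0,0,0]},
    {"linear":[0,0,0.8],"angular":[0,0,0]},
    {"linear":[0,0,0.8],"angular":[0,0,0]}
  ]
}}

```text
time: 14.5
eef_pos: [0.5425, 0.3237, 0.1871]
orientation: [0.709, 0.705, 0.004, 0.001]
contact_force: [1.0, 0.7, -1.0]
gripper_width: 0.473
grasp_force: 15.0
```

Emit:
{"fn": "send_rows", "kwargs": {
  "rows": [
    {"linear":[-0.2,-0.1,0],"angular":[0,0,0]},
    {"linear":[-0.5,-0.25,0],"angular":[0,0,0]},
    {"linear":[-0.8,-0.45,0],"angular":[0,0,0]},
    {"linear":[-1,-0.6,0],"angular":[0,0,0]}
  ]
}}

```text
time: 14.9
eef_pos: [0.4378, 0.2616, 0.1813]
orientation: [0.709, 0.705, -0.002, -0.001]
contact_force: [0.0, 0.3, -0.1]
gripper_width: 0.472
grasp_force: 15.0
```

Emit:
{"fn": "send_rows", "kwargs": {
  "rows": [
    {"linear":[-0.1,-0.25,0],"angular":[0,0,-0.03]},
    {"linear":[-0.2,-0.5,0],"angular":[0,0,-0.06]},
    {"linear":[-0.3,-0.75,0],"angular":[0,0,-0.1]},
    {"linear":[-0.3,-1,0],"angular":[0,0,-0.13]}
  ]
}}

```text
time: 15.3
eef_pos: [0.4085, 0.1618, 0.1817]
orientation: [0.839, 0.545, -0.001, -0.0]
contact_force: [1.0, 0.2, -0.7]
gripper_width: 0.47
grasp_force: 15.0
```

Emit:
{"fn": "send_rows", "kwargs": {
  "rows": [
    {"linear":[0,-0.25,0],"angular":[0,0,-0.03]},
    {"linear":[0,-0.5,0],"angular":[0,0,-0.06]},
    {"linear":[0,-0.75,0],"angular":[0,0,-0.1]},
    {"linear":[0,-1,0],"angular":[0,0,-0.13]}
  ]
}}

```text
time: 15.7
eef_pos: [0.4098, 0.0618, 0.1818]
orientation: [0.932, 0.363, -0.001, -0.0]
contact_force: [0.3, -0.6, -1.7]
gripper_width: 0.469
grasp_force: 15.0
```

Emit:
{"fn": "send_rows", "kwargs": {
  "rows": [
    {"linear":[0.05,-0.25,0],"angular":[0,0,-0.04]},
    {"linear":[0.15,-0.5,0],"angular":[0,0,-0.08]},
    {"linear":[0.25,-0.75,0],"angular":[0,0,-0.11]},
    {"linear":[0.35,-0.91,0],"angular":[0,0,-0.14]},
    {"linear":[0.35,-0.91,0],"angular":[0,0,-0.14]},
    {"linear":[0.35,-0.91,0],"angular":[0,0,-0.14]}
  ]
}}

```text
time: 16.3
eef_pos: [0.4447, -0.028, 0.1818]
orientation: [0.988, 0.154, -0.001, -0.001]
contact_force: [-0.8, 0.3, -1.0]
gripper_width: 0.472
grasp_force: 15.0
```

```bash
python3 - <<'E'
from h import *
im,d,W=shot("scene","s4")
cv2.imwrite("pics/s4c.png",cv2.resize(im[180:340,280:440,::-1],None,fx=3.7,fy=3.7,interpolation=2))
s=sense();print(s["time"],s["eef_pos"],s["contact_force"],s["ft_torque"],s["gripper_width"])
E
```

```text
16.35 [ 0.44465056 -0.02757435  0.18202028] [-0.15896544 -1.39497837 -1.19518658] [-0.04989566  0.01891211  0.01358678] 0.47425844721960736
```

View pics/s4c.png

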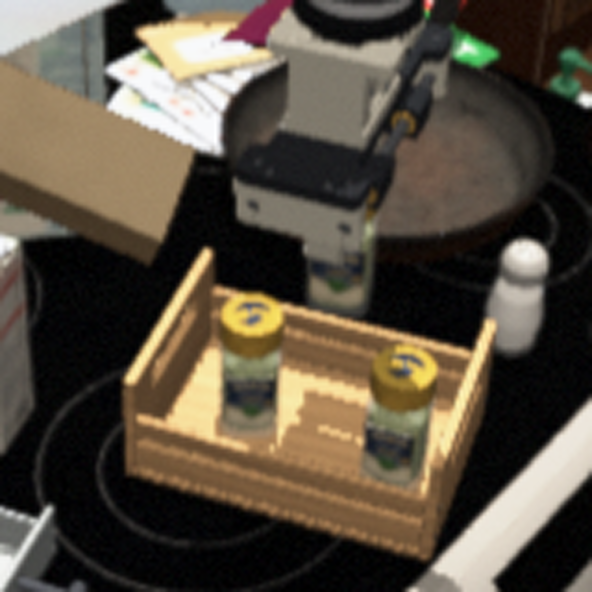

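Jar_a hangs upright between the two packed jars (crop 340,280), whose caps are at (252,325) and (403,375). Lowering.

Emit:
{"fn": "send_rows", "kwargs": {
  "rows": [
    {"linear":[0.01,0,-0.2],"angular":[0,0,0]},
    {"linear":[0.01,0,-0.5],"angular":[0,0,0]},
    {"linear":[0.01,0,-0.8],"angular":[0,0,0]},
    {"linear":[0.01,0,-1],"angular":[0,0,0]},
    {"linear":[0.01,0,-1],"angular":[0,0,0]}
  ]
}}

```text
time: 16.85
eef_pos: [0.4441, -0.0268, 0.0806]
orientation: [0.988, 0.154, -0.003, -0.001]
contact_force: [-0.9, 0.0, -0.6]
gripper_width: 0.472
grasp_force: 15.0
```

Emit:
{"fn": "send_rows", "kwargs": {
  "rows": [
    {"linear":[0,0,-0.08],"angular":[0,0,0]},
    {"linear":[0,0,-0.15],"angular":[0,0,0]},
    {"linear":[0,0,-0.2],"angular":[0,0,0]},
    {"linear":[0,0,-0.24],"angular":[0,0,0]},
    {"linear":[0,0,-0.26],"angular":[0,0,0]},
    {"linear":[0,0,-0.26],"angular":[0,0,0]}
  ]
}}

```text
time: 17.45
eef_pos: [0.4465, -0.0283, 0.0566]
orientation: [0.988, 0.153, -0.0, 0.0]
contact_force: [0.2, 0.5, -0.8]
gripper_width: 0.476
grasp_force: 15.0
```

Emit:
{"fn": "send_rows", "kwargs": {
  "rows": [
    {"linear":[0,0,-0.01],"angular":[0,0,0]},
    {"linear":[0,0,-0.01],"angular":[0,0,0]},
    {"linear":[0,0,-0.01],"angular":[0,0,0]}
  ]
}}

```text
time: 17.75
eef_pos: [0.4467, -0.0283, 0.0559]
orientation: [0.988, 0.153, 0.0, 0.0]
contact_force: [0.4, 0.6, -0.7]
gripper_width: 0.475
grasp_force: 15.0
```

Emit:
{"fn": "send_rows", "kwargs": {
  "rows": [
    {"linear":[0,0,-0.01],"angular":[0,0,0]},
    {"linear":[0,0,-0.01],"angular":[0,0,0]},
    {"linear":[0,0,-0.01],"angular":[0,0,0]}
  ]
}}

```text
time: 18.05
eef_pos: [0.4466, -0.0282, 0.0547]
orientation: [0.988, 0.153, -0.0, 0.0]
contact_force: [1.5, 0.3, -0.7]
gripper_width: 0.474
grasp_force: 15.0
```

Emit:
{"fn": "send_rows", "kwargs": {
  "rows": [
    {"linear":[0,0,-0.01],"angular":[0,0,0]},
    {"linear":[0,0,-0.01],"angular":[0,0,0]},
    {"linear":[0,0,-0.01],"angular":[0,0,0]}
  ]
}}

```text
time: 18.35
eef_pos: [0.4466, -0.0282, 0.0538]
orientation: [0.988, 0.153, 0.0, 0.0]
contact_force: [-0.6, 0.2, -0.7]
gripper_width: 0.472
grasp_force: 15.0
```

Emit:
{"fn": "send_rows", "kwargs": {
  "rows": [
    {"linear":[0,0,-0.01],"angular":[0,0,0]},
    {"linear":[0,0,-0.01],"angular":[0,0,0]},
    {"linear":[0,0,-0.01],"angular":[0,0,0]}
  ]
}}

```text
time: 18.65
eef_pos: [0.4472, -0.0285, 0.0535]
orientation: [0.988, 0.153, 0.001, 0.0]
contact_force: [-0.8, -1.2, 7.0]
gripper_width: 0.474
grasp_force: 15.0
```

Contact. Releasing and rising.

Emit:
{"fn": "send_rows", "kwargs": {
  "rows": [
    {"linear":[0,0,0.01],"angular":[0,0,0]},
    {"linear":[0,0,0.01],"angular":[0,0,0]},
    {"linear":[0,0,0.01],"angular":[0,0,0]},
    {"linear":[0,0,0.01],"angular":[0,0,0]},
    {"linear":[0,0,0.01],"angular":[0,0,0]}
  ],
  "claw": 0.3
}}

```text
time: 19.15
eef_pos: [0.4465, -0.0282, 0.0536]
orientation: [0.988, 0.153, -0.0, -0.0]
contact_force: [0.4, -0.4, -0.8]
gripper_width: 0.696
grasp_force: 0.0
```

Emit:
{"fn": "send_rows", "kwargs": {
  "rows": [
    {"linear":[0,0,0.2],"angular":[0,0,0]},
    {"linear":[0,0,0.5],"angular":[0,0,0]},
    {"linear":[0,0,1],"angular":[0,0,0]},
    {"linear":[0,0,1],"angular":[0,0,0]}
  ]
}}

```text
time: 19.55
eef_pos: [0.4499, -0.0289, 0.1589]
orientation: [0.988, 0.153, 0.005, 0.002]
contact_force: [-0.1, -0.3, -0.8]
gripper_width: 0.7
grasp_force: 0.0
```

Emit:
{"fn": "send_rows", "kwargs": {
  "rows": [
    {"linear":[-0.2,0.3,0.4],"angular":[0,0,0]},
    {"linear":[-0.35,0.7,0.8],"angular":[0,0,0]},
    {"linear":[-0.35,1,1],"angular":[0,0,0]}
  ]
}}

```text
time: 19.85
eef_pos: [0.4104, 0.0723, 0.2549]
orientation: [0.988, 0.152, -0.0, 0.0]
contact_force: [0.3, 0.1, 0.7]
gripper_width: 0.703
grasp_force: 0.0
```

Emit:
{"fn": "send_rows", "kwargs": {
  "rows": [
    {"linear":[0,0.5,0],"angular":[0,0,0]},
    {"linear":[0,1,0],"angular":[0,0,0]}
  ],
  "claw": 1
}}

```text
time: 20.05
eef_pos: [0.4116, 0.1734, 0.2545]
orientation: [0.988, 0.153, 0.001, -0.0]
contact_force: [1.0, -0.9, 0.1]
gripper_width: 0.57
grasp_force: 0.0
```

Emit:
{"fn": "send_rows", "kwargs": {
  "rows": [
    {"linear":[0,0.5,0],"angular":[0,0,0]},
    {"linear":[0,1,0],"angular":[0,0,0]},
    {"linear":[0,1,0],"angular":[0,0,0]}
  ]
}}

```text
time: 20.35
eef_pos: [0.4106, 0.2768, 0.2528]
orientation: [0.988, 0.156, -0.0, -0.001]
contact_force: [2.0, -0.4, 0.4]
gripper_width: 0.315
grasp_force: 0.0
```

```bash
python3 m3.py 5; python3 - <<'E'
from h import *
for n,z in(("top",.188),("scene",.188)):
    im=cv2.imread(f"pics/{n}5.png");W=cloud(n,np.load(f"pics/{n}5.npy"))
    m=(abs(W[...,2]-.188)<.008)&(abs(W[...,0]-.549)<.03)&(abs(W[...,1]-.439)<.03)
    q=W[m];print(n,len(q),q.mean(0).round(4),((q.min(0)+q.max(0))/2).round(4),(q.max(0)-q.min(0)).round(3), ray(n,*np.argwhere(m).mean(0)[::-1],.186).round(4))
    a=np.array([ray(n,u,v,.188) for v,u in np.argwhere(m)]);print((a.min(0)+a.max(0))/2,np.ptp(a,axis=0))
E
```

```text
top 124 [330.6 261.9] mid [ 0.4957 -0.01  ] ztop 0.108
top 129 [338.2 280. ] mid [ 0.4436 -0.0305] ztop 0.107
top 127 [339.7 298.8] mid [ 0.3904 -0.0335] ztop 0.108
scene 201 [347.7 267.9] mid [ 0.4959 -0.0089] ztop 0.106
scene 213 [369.4 272.9] mid [ 0.4446 -0.0289] ztop 0.106
scene 227 [388.5 282.1] mid [ 0.3908 -0.0327] ztop 0.106
20.45 [0.41094371 0.27253007 0.25274729] [ 0.988  0.155 -0.001  0.   ] 0.22825541105569042
top 108 [0.5497 0.4363 0.1863] [0.5487 0.432  0.1866] [0.028 0.041 0.013] [0.5497 0.4364]
[0.54835152 0.43058871] [0.02763485 0.04116663]
scene 227 [0.549  0.4379 0.1863] [0.55   0.4336 0.1859] [0.031 0.044 0.012] [0.5492 0.4379]
[0.54732472 0.43581864] [0.03423989 0.04268109]
```

All three jars stand upright in the tote, and the spray cap centre is near (0.549, 0.438). Moving over it with the fingers closed.

Emit:
{"fn": "send_rows", "kwargs": {
  "rows": [
    {"linear":[0.2,0.5,0],"angular":[0,0,0]},
    {"linear":[0.4,1,0],"angular":[0,0,0]},
    {"linear":[0.4,1,0],"angular":[0,0,0]}
  ]
}}

```text
time: 20.75
eef_pos: [0.4532, 0.3736, 0.2523]
orientation: [0.988, 0.153, -0.0, -0.0]
contact_force: [-0.1, 0.3, 0.4]
gripper_width: 0.012
grasp_force: 0.0
```

Emit:
{"fn": "send_rows", "kwargs": {
  "rows": [
    {"linear":[0.4,0.3,0],"angular":[0,0,0]},
    {"linear":[0.7,0.5,-0.2],"angular":[0,0,0]},
    {"linear":[0.98,0.65,-0.38],"angular":[0,0,0]},
    {"linear":[0.98,0.65,-0.38],"angular":[0,0,0]},
    {"linear":[0.98,0.65,-0.38],"angular":[0,0,0]},
    {"linear":[0.98,0.65,-0.38],"angular":[0,0,0]}
  ]
}}

```text
time: 21.35
eef_pos: [0.5498, 0.4355, 0.2171]
orientation: [0.988, 0.153, 0.001, -0.0]
contact_force: [-0.1, -0.6, 0.2]
gripper_width: 0.007
grasp_force: 0.0
```

Emit:
{"fn": "send_rows", "kwargs": {
  "rows": [
    {"linear":[0,0,-0.1],"angular":[0,0,0]},
    {"linear":[0,0,-0.2],"angular":[0,0,0]},
    {"linear":[0,0,-0.24],"angular":[0,0,0]},
    {"linear":[0,0,-0.24],"angular":[0,0,0]},
    {"linear":[0,0,-0.24],"angular":[0,0,0]}
  ]
}}

```text
time: 21.85
eef_pos: [0.5495, 0.4368, 0.1918]
orientation: [0.988, 0.153, 0.0, 0.0]
contact_force: [0.6, 0.5, -0.3]
gripper_width: 0.005
grasp_force: 0.0
```

```bash
python3 - <<'E'
from h import *
im,d,W=shot("scene","s6")
cv2.imwrite("pics/s6c.png",cv2.resize(im[230:410,110:330,::-1],None,fx=3,fy=3,interpolation=2))
s=sense();print(s["time"],s["eef_pos"],s["contact_force"],s["gripper_width"])
E
```

```text
21.9 [0.54961707 0.43693549 0.19207456] [-0.0767724   0.21515097 -0.60279105] 0.004227035543693335
```

View pics/s6c.png

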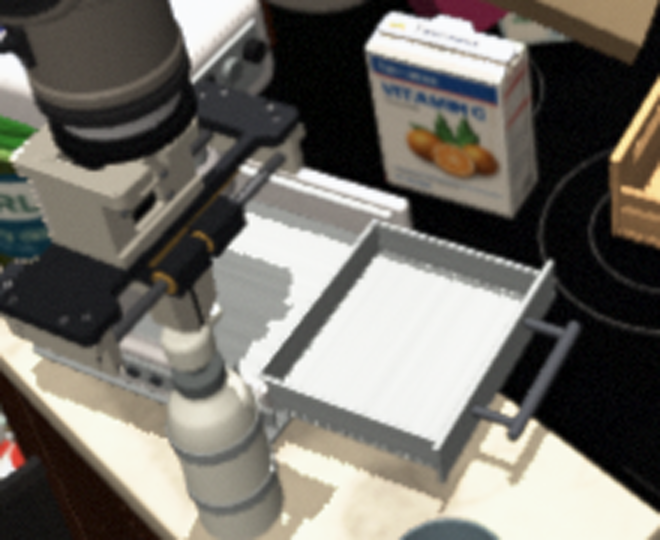

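The tray is empty and out, and the closed fingertips sit centred just above the spray cap at crop (188,330). Pressing.

Emit:
{"fn": "send_rows", "kwargs": {
  "rows": [
    {"linear":[0,0,-0.04],"angular":[0,0,0]},
    {"linear":[0,0,-0.07],"angular":[0,0,0]},
    {"linear":[0,0,-0.1],"angular":[0,0,0]},
    {"linear":[0,0,-0.13],"angular":[0,0,0]},
    {"linear":[0,0,-0.13],"angular":[0,0,0]},
    {"linear":[0,0,-0.13],"angular":[0,0,0]}
  ]
}}

```text
time: 22.5
eef_pos: [0.55, 0.4371, 0.1798]
orientation: [0.988, 0.153, 0.001, -0.0]
contact_force: [-0.3, 0.0, 6.0]
gripper_width: 0.005
grasp_force: 3.1
```

Emit:
{"fn": "send_rows", "kwargs": {
  "rows": [
    {"linear":[0,0,-0.01],"angular":[0,0,0]},
    {"linear":[0,0,-0.01],"angular":[0,0,0]}
  ]
}}

```text
time: 22.7
eef_pos: [0.55, 0.4371, 0.1788]
orientation: [0.988, 0.153, 0.001, -0.0]
contact_force: [0.3, 0.5, 6.4]
gripper_width: 0.006
grasp_force: 3.3
```

Emit:
{"fn": "send_rows", "kwargs": {
  "rows": [
    {"linear":[0,0,-0.01],"angular":[0,0,0]},
    {"linear":[0,0,-0.01],"angular":[0,0,0]}
  ]
}}

```text
time: 22.9
eef_pos: [0.55, 0.4371, 0.1782]
orientation: [0.988, 0.153, 0.001, -0.0]
contact_force: [-0.4, -0.4, 5.8]
gripper_width: 0.005
grasp_force: 3.6
```

Emit:
{"fn": "send_rows", "kwargs": {
  "rows": [
    {"linear":[0,0,-0.01],"angular":[0,0,0]},
    {"linear":[0,0,-0.01],"angular":[0,0,0]}
  ]
}}

```text
time: 23.1
eef_pos: [0.55, 0.4371, 0.1781]
orientation: [0.988, 0.153, 0.001, -0.001]
contact_force: [-2.1, -1.6, 11.3]
gripper_width: 0.007
grasp_force: 5.7
```

Bottomed out: the force jumped to 11 N with no further travel. Releasing, then moving in front of the handle.

Emit:
{"fn": "send_rows", "kwargs": {
  "rows": [
    {"linear":[0,0,0.05],"angular":[0,0,0]},
    {"linear":[0,0,0.15],"angular":[0,0,0]},
    {"linear":[0,0,0.4],"angular":[0,0,0]},
    {"linear":[0,0,0.6],"angular":[0,0,0]},
    {"linear":[0,0,0.6],"angular":[0,0,0]}
  ]
}}

```text
time: 23.6
eef_pos: [0.5505, 0.4373, 0.2389]
orientation: [0.988, 0.153, 0.002, -0.001]
contact_force: [-0.3, 0.2, -0.6]
gripper_width: 0.006
grasp_force: 0.0
```

Emit:
{"fn": "send_rows", "kwargs": {
  "rows": [
    {"linear":[-0.4,-0.4,0],"angular":[0,0,0]},
    {"linear":[-0.7,-0.7,0],"angular":[0,0,0]},
    {"linear":[-1,-1,0],"angular":[0,0,0]}
  ]
}}

```text
time: 23.9
eef_pos: [0.4471, 0.3349, 0.2334]
orientation: [0.988, 0.153, -0.002, 0.001]
contact_force: [0.2, 0.3, 0.8]
gripper_width: 0.006
grasp_force: 0.0
```

Emit:
{"fn": "send_rows", "kwargs": {
  "rows": [
    {"linear":[-0.2,-0.5,0],"angular":[0,0,0]},
    {"linear":[-0.45,-1,-0.3],"angular":[0,0,0]},
    {"linear":[-0.45,-1.0,-0.7],"angular":[0,0,0]},
    {"linear":[-0.45,-1.0,-0.7],"angular":[0,0,0]},
    {"linear":[-0.45,-1.0,-0.7],"angular":[0,0,0]}
  ]
}}

```text
time: 24.4
eef_pos: [0.4048, 0.237, 0.1658]
orientation: [0.988, 0.153, -0.001, 0.0]
contact_force: [1.1, 0.7, 0.9]
gripper_width: 0.008
grasp_force: 0.0
```

```bash
python3 - <<'E'
from h import *
im,d,W=shot("scene","s7")
# spray height now
m=(abs(W[...,0]-.549)<.012)&(abs(W[...,1]-.438)<.012)&(W[...,2]>.15)
print("spray top z",np.percentile(W[m][:,2],[50,90]))
K,D,T=cal("scene");s=sense();p=s["eef_pos"];print(s["time"],p)
for q in (p,[.408,.228,.022],[.446,.241,.037]):print(cv2.projectPoints(np.array([q]),cv2.Rodrigues(T[:3,:3])[0],T[:3,3],K,D)[0].ravel()-[110,230])
E
```

```text
spray top z [0.18588597 0.1891965 ]
24.45 [0.4061428  0.23786017 0.16696416]
[195.13775107  93.77215998]
[199.59497877 135.91310742]
[182.37183274 125.88944837]
```

The spray cap is back up at 0.189 and the handle matches its projected position. Descending and pushing.

Emit:
{"fn": "send_rows", "kwargs": {
  "rows": [
    {"linear":[-0.03,-0.1,-0.3],"angular":[0,0,0]},
    {"linear":[-0.03,-0.1,-0.6],"angular":[0,0,0]},
    {"linear":[-0.03,-0.1,-1],"angular":[0,0,0]},
    {"linear":[-0.03,-0.1,-1],"angular":[0,0,0]}
  ]
}}

```text
time: 24.85
eef_pos: [0.4009, 0.2272, 0.0635]
orientation: [0.988, 0.154, -0.003, 0.0]
contact_force: [-0.6, 0.3, 1.1]
gripper_width: 0.004
grasp_force: 0.0
```

Emit:
{"fn": "send_rows", "kwargs": {
  "rows": [
    {"linear":[0,0,-0.2],"angular":[0,0,0]},
    {"linear":[0,0,-0.42],"angular":[0,0,0]},
    {"linear":[0,0,-0.42],"angular":[0,0,0]},
    {"linear":[0,0,-0.42],"angular":[0,0,0]}
  ]
}}

```text
time: 25.25
eef_pos: [0.4032, 0.2278, 0.0255]
orientation: [0.988, 0.154, 0.001, -0.0]
contact_force: [-0.1, 0.0, 0.2]
gripper_width: 0.005
grasp_force: 0.0
```

Emit:
{"fn": "send_rows", "kwargs": {
  "rows": [
    {"linear":[0.09,0.03,0],"angular":[0,0,0]},
    {"linear":[0.19,0.07,0],"angular":[0,0,0]},
    {"linear":[0.28,0.1,0],"angular":[0,0,0]},
    {"linear":[0.38,0.13,0],"angular":[0,0,0]},
    {"linear":[0.47,0.17,0],"angular":[0,0,0]},
    {"linear":[0.47,0.17,0],"angular":[0,0,0]}
  ]
}}

```text
time: 25.85
eef_pos: [0.4503, 0.2443, 0.0237]
orientation: [0.988, 0.153, 0.001, -0.0]
contact_force: [0.5, -0.5, -0.9]
gripper_width: 0.007
grasp_force: 0.0
```

Emit:
{"fn": "send_rows", "kwargs": {
  "rows": [
    {"linear":[0.14,0.05,0],"angular":[0,0,0]},
    {"linear":[0.28,0.1,0],"angular":[0,0,0]},
    {"linear":[0.42,0.15,0],"angular":[0,0,0]},
    {"linear":[0.56,0.2,0],"angular":[0,0,0]},
    {"linear":[0.7,0.25,0],"angular":[0,0,0]}
  ]
}}

```text
time: 26.35
eef_pos: [0.5182, 0.2681, 0.0232]
orientation: [0.988, 0.153, -0.001, 0.001]
contact_force: [-1.7, -3.4, 1.0]
gripper_width: 0.005
grasp_force: 1.8
```

Emit:
{"fn": "send_rows", "kwargs": {
  "rows": [
    {"linear":[0.1,0.03,0],"angular":[0,0,0]},
    {"linear":[0.2,0.07,0],"angular":[0,0,0]},
    {"linear":[0.3,0.1,0],"angular":[0,0,0]},
    {"linear":[0.38,0.13,0],"angular":[0,0,0]}
  ]
}}

```text
time: 26.75
eef_pos: [0.5558, 0.2812, 0.0231]
orientation: [0.988, 0.153, -0.002, 0.001]
contact_force: [-26.9, -12.7, 10.7]
gripper_width: 0.002
grasp_force: 16.7
```

```bash
python3 - <<'E'
from h import *
im,d,W=shot("scene","s8")
cv2.imwrite("pics/s8c.png",cv2.resize(im[230:410,110:330,::-1],None,fx=3,fy=3,interpolation=2))
s=sense();print(s["time"],s["eef_pos"],s["contact_force"])
E
```

```text
26.8 [0.55526265 0.2810427  0.02295484] [-4.51079002 -3.10729947  2.50027309]
```

View pics/s8c.png

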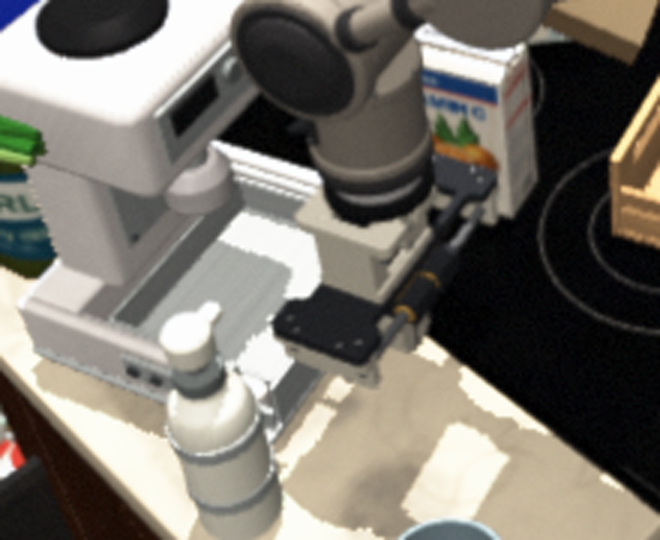

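The tray is largely in, but the push ended with a 29 N spike. I'll back off a bit and measure the panel position.

Emit:
{"fn": "send_rows", "kwargs": {
  "rows": [
    {"linear":[-0.2,-0.07,0],"angular":[0,0,0]},
    {"linear":[-0.5,-0.17,0],"angular":[0,0,0]},
    {"linear":[-1,-0.34,0],"angular":[0,0,0]},
    {"linear":[-1,-0.34,0.3],"angular":[0,0,0]},
    {"linear":[-1,-0.34,1],"angular":[0,0,0]},
    {"linear":[-1,-0.34,1],"angular":[0,0,0]}
  ]
}}

```text
time: 27.4
eef_pos: [0.4584, 0.2487, 0.1278]
orientation: [0.988, 0.153, 0.003, -0.001]
contact_force: [0.4, -0.2, -0.3]
gripper_width: 0.008
grasp_force: 0.0
```

```bash
cat > m4.py <<'E'
from h import *
import sys
R=np.array([np.cos(np.radians(19.5)),np.sin(np.radians(19.5))]);N=np.array([-R[1],R[0]])
im,d,W=shot("scene","s"+sys.argv[1])
def prof(W):
    q=W[...,:2]-[.478,.2535];a=q@R;b=q@N;z=W[...,2]
    for zl,zh in((.033,.043),(.046,.062)):
        m=(z>zl)&(z<zh)&(a>-.08)&(a<.3)&(abs(b)<.088);print(zl,np.histogram(a[m],np.arange(-.06,.3,.01))[0])
prof(cloud("scene",np.load("pics/scene0.npy")));prof(W)
cv2.imwrite("pics/s9c.png",cv2.resize(im[220:400,110:330,::-1],None,fx=3.3,fy=3.3,interpolation=2))
s=sense();print(s["time"],s["eef_pos"],s["contact_force"])
E
python3 m4.py 9
```

```text
0.033 [  0   0 114  49  31  28 134  13  21  22  32  42  60  31  28  15  11  10
  21  21  19 137   0   0   0   0   0   0   0   0   0   0   0   0   0]
0.046 [  0   0   5   0   0   0 248  28  19  17  46  52  93  50  34  24  11   9
  12  19  18 131   6   2   3   1   1   1   0   4   3   1   2   6   9]
0.033 [  0   0   0   0   0   0   0   0   0   0   0   0   0   0   0  85  28  20
  24 141   4  10   9  10  13   7  11   9  12   8  11  11   7   8 148]
0.046 [  0   0   0   0   0   0   0   0   0   0   0   0   0   0   0   2   0   0
   1 251  16  27  18  13  11   9   9   9   7  13  16  16  17  16 110]
27.45 [0.45970288 0.24918358 0.1298003 ] [1.63864548 0.63276312 2.03914358]
```

View pics/s9c.png

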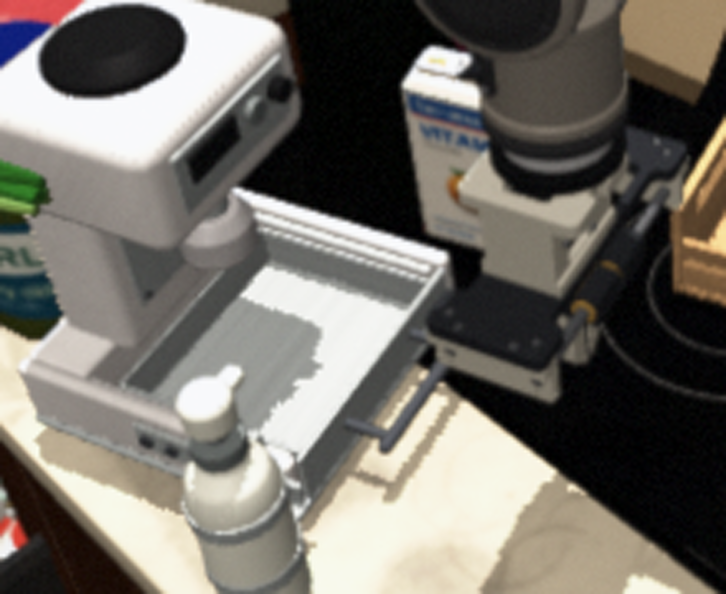

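Emit:
{"fn": "send_rows", "kwargs": {
  "rows": [
    {"linear":[0,0,-0.5],"angular":[0,0,0]},
    {"linear":[0,0,-1],"angular":[0,0,0]},
    {"linear":[0,0,-1],"angular":[0,0,0]},
    {"linear":[0,0,-1],"angular":[0,0,0]}
  ]
}}

```text
time: 27.85
eef_pos: [0.4565, 0.2478, 0.0237]
orientation: [0.988, 0.153, -0.001, 0.0]
contact_force: [0.2, 0.8, 0.3]
gripper_width: 0.004
grasp_force: 0.0
```

Emit:
{"fn": "send_rows", "kwargs": {
  "rows": [
    {"linear":[0.3,0.1,0],"angular":[0,0,0]},
    {"linear":[0.6,0.2,0],"angular":[0,0,0]},
    {"linear":[0.8,0.27,0],"angular":[0,0,0]},
    {"linear":[0.92,0.31,0],"angular":[0,0,0]},
    {"linear":[0.96,0.33,0],"angular":[0,0,0]},
    {"linear":[0.98,0.33,0],"angular":[0,0,0]},
    {"linear":[0.98,0.33,0],"angular":[0,0,0]}
  ]
}}

```text
time: 28.55
eef_pos: [0.5548, 0.281, 0.0251]
orientation: [0.988, 0.153, 0.001, -0.0]
contact_force: [-0.2, -0.3, 0.2]
gripper_width: 0.003
grasp_force: 0.0
```

Emit:
{"fn": "send_rows", "kwargs": {
  "rows": [
    {"linear":[0.01,0,0],"angular":[0,0,0]},
    {"linear":[0.02,0.01,0],"angular":[0,0,0]},
    {"linear":[0.02,0.01,0],"angular":[0,0,0]}
  ]
}}

```text
time: 28.85
eef_pos: [0.5553, 0.2812, 0.0238]
orientation: [0.988, 0.153, -0.001, 0.001]
contact_force: [-3.9, -2.3, 2.9]
gripper_width: 0.003
grasp_force: 2.6
```

Emit:
{"fn": "send_rows", "kwargs": {
  "rows": [
    {"linear":[0.01,0,0],"angular":[0,0,0]},
    {"linear":[0.02,0.01,0],"angular":[0,0,0]},
    {"linear":[0.02,0.01,0],"angular":[0,0,0]}
  ]
}}

```text
time: 29.15
eef_pos: [0.5554, 0.2813, 0.0237]
orientation: [0.988, 0.154, -0.004, 0.001]
contact_force: [-10.9, -5.8, 9.4]
gripper_width: 0.005
grasp_force: 6.2
```

Emit:
{"fn": "send_rows", "kwargs": {
  "rows": [
    {"linear":[0.02,0.01,0],"angular":[0,0,0]},
    {"linear":[0.03,0.01,0],"angular":[0,0,0]},
    {"linear":[0.03,0.01,0],"angular":[0,0,0]}
  ]
}}

```text
time: 29.45
eef_pos: [0.5554, 0.2813, 0.0236]
orientation: [0.988, 0.154, -0.007, 0.002]
contact_force: [-21.0, -10.4, 17.6]
gripper_width: 0.005
grasp_force: 11.5
```

Emit:
{"fn": "send_rows", "kwargs": {
  "rows": [
    {"linear":[-0.2,-0.07,0],"angular":[0,0,0]},
    {"linear":[-0.5,-0.17,0],"angular":[0,0,0]},
    {"linear":[-1,-0.34,0],"angular":[0,0,0]},
    {"linear":[-1,-0.34,0.4],"angular":[0,0,0]},
    {"linear":[-1,-0.6,1],"angular":[0,0,0]},
    {"linear":[-1,-1,1],"angular":[0,0,0]}
  ]
}}

```text
time: 30.05
eef_pos: [0.4636, 0.1857, 0.128]
orientation: [0.988, 0.155, 0.004, -0.001]
contact_force: [1.4, -0.4, 0.4]
gripper_width: 0.006
grasp_force: 0.0
```

Emit:
{"fn": "send_rows", "kwargs": {
  "rows": [
    {"linear":[-0.5,-0.5,0.5],"angular":[0,0,0]},
    {"linear":[-0.5,-1,1],"angular":[0,0,0]},
    {"linear":[-0.5,-1,1],"angular":[0,0,0]},
    {"linear":[-0.5,-1,1],"angular":[0,0,0]}
  ]
}}

```text
time: 30.45
eef_pos: [0.4127, 0.0812, 0.2279]
orientation: [0.988, 0.152, 0.004, 0.001]
contact_force: [0.9, 0.8, -0.8]
gripper_width: 0.006
grasp_force: 0.0
```

```bash
python3 m3.py 10; cat > m5.py <<'E'
from h import *
R=np.array([np.cos(np.radians(19.5)),np.sin(np.radians(19.5))]);N=np.array([-R[1],R[0]])
for n in("scene0","scene10","top0","top10"):
    W=cloud(n[:-1] if n[-2]!="1" else n[:-2],np.load(f"pics/{n}.npy"))
    q=W[...,:2]-[.478,.2535];a=q@R;b=q@N;z=W[...,2]
    m=(z>.046)&(z<.062)&(a>-.02)&(a<.17)&(abs(b)<.07)
    h=np.histogram(a[m],np.arange(-.02,.17,.005))[0];k=h.argmax()
    c=-.02+.005*k;mm=m&(abs(a-c-.0025)<.008)
    print(n,"panel a",np.median(a[mm]).round(4),"slope",np.polyfit(b[mm],a[mm],1).round(3),mm.sum())
    for s in(-1,1):
        m=(z>.05)&(z<.068)&(a>.06)&(a<.33)&(s*b>.094)&(s*b<.108)
        if m.sum()>10:print("  base side",s,m.sum(),np.percentile(a[m],[0,2,10,50]).round(3))
    m=(z>.2)&(z<.27)&(abs(b)<.05)&(a>.15)&(a<.35);
    if m.sum()>10:print("  head front",np.percentile(a[m],[2,10,50]).round(3))
E
python3 m5.py
```

```text
top 89 [332.3 261.2] mid [ 0.4976 -0.0149] ztop 0.106
top 101 [339.6 279.5] mid [ 0.4449 -0.0345] ztop 0.108
top 126 [339.9 298.8] mid [ 0.3904 -0.0342] ztop 0.107
scene 168 [347.2 269.2] mid [ 0.4937 -0.0043] ztop 0.106
scene 216 [369.4 272.9] mid [ 0.4446 -0.029 ] ztop 0.106
scene 225 [388.4 282. ] mid [ 0.3911 -0.0326] ztop 0.107
30.55 [0.41195926 0.08328146 0.22462252] [0.988 0.152 0.001 0.   ] 0.0035653187534523158
scene0 panel a 0.004 slope [0.017 0.004] 205
  base side -1 301 [0.133 0.135 0.146 0.227]
  base side 1 329 [0.126 0.135 0.147 0.254]
  head front [0.197 0.204 0.208]
scene10 panel a 0.134 slope [-0.003  0.134] 201
  base side -1 305 [0.134 0.135 0.152 0.225]
  base side 1 332 [0.127 0.134 0.146 0.256]
  head front [0.196 0.204 0.208]
top0 panel a 0.0035 slope [-0.002  0.004] 114
  base side -1 20 [0.133 0.133 0.134 0.14 ]
  base side 1 140 [0.125 0.135 0.145 0.195]
  head front [0.198 0.204 0.21 ]
top10 panel a 0.1342 slope [0.004 0.134] 106
  base side -1 22 [0.132 0.132 0.133 0.14 ]
  base side 1 139 [0.126 0.133 0.144 0.195]
  head front [0.198 0.204 0.21 ]
```

The panel is now flush with the base's front edge (0.134 against about 0.134) and took 29 N without moving, so the tray is home. The jars are all upright and the robot is clear.

```bash
python3 -c "
from cell import sign_off;print(sign_off())"
```

```text
the job is handed in; nothing more can be done
None
```

The job is handed in at about 31 s of the 67 s allowed: both jars stand upright in the tote beside jar_c, the empty tray got one full spray, and the tray is fully home against its stop; no verdict came back.

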